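# Set the suction pump for a vacuum check

### The arm

A 6-joint arm with a two-finger parallel gripper is mounted at the origin on the work surface. World frame = base frame: x ahead of the robot, y to its left, z up, the work surface at z = 0. Lengths are in m, angles in rad, forces in N, time in s.
With the tool pointing down it reaches from about 0.275 to 0.775 m from the base axis. Payload 14.6 kg.
Tool frame: the origin (TCP) lies on the centre line of the jaws, within the pads' length; the fingertips stand ctrl.finger_overhang ahead of it and the grasp point (between the pads) lies 2 mm behind it (ctrl.finger_overhang is the distance from the TCP to the fingertips, in m); z points along the fingers, y is the line along which they close (so a half turn about z gives the same grasp; the last joint's range is limited). The gripper opens to 85 mm and grips with 20 to 120 N. Pads are 22 mm wide; open, the fingers measure 114 mm over their backs; the gripper's body (76 mm by 85 mm) begins 54 mm behind the grasp point. The pads swing forward as they close: fully open they stand 13 mm farther back than shut.
Start: joints at [-1.33, 0.263, -0.048, 1.259, 0, 1.415], TCP at [0.202, -0.484, 0.248] pointing down, gripper open.
Joint ranges: [-2.65, 2.65], [-0.89, 1.7], [-1.18, 1.37], [-2.13, 2.11], [-1.35, 1.29], [-3.14, 3.14]. Speed limits (rad/s): [1.89, 1.89, 2.57, 2.79, 3.14, 3.14].

### API

Orientations are given as a rotation vector (axis times angle).
In Python, from station import ctrl, viewer gives the robot as it stands.
- The arm moves only by the tool arm_command, never from a script. Its argument "series" is a list that holds one entry, the list of rows, each a list of 7 numbers: the shift along the world's x, y, z in cm, then the turn, a rotation vector about the world's x, y, z in degrees, then the opening in per cent of the stroke, from 0 (shut) to 100 (fully open). A call has 1 to 12 rows; each row shifts and turns the commanded pose from where the row before left it; what a row does not reach is not made up. A row lasts 1/8 s, in which the tool goes at most 62.5 mm and 10.7 degrees, less where a joint would pass 70% of its speed; a pose out of reach is approached as far as the arm can. A call is refused whole if a number of a shift passes 6.25 or a number of a turn 10.7, either way. A call with a gripper value outside its range is refused whole. The fingers move at their own pace and stop on an object; "grip_force" is the grip in N (left out, the last holds). Time passes only in rows, so rows that do not move let the fingers close. It gives the time, the measured TCP pose, the force, the opening and the grip force at its end, in the units of the state.
- ctrl.read_state(): the state, without advancing time (a new reading comes with each control period).
- viewer.capture(name): name is "scene" or "side" or "wrist"; returns a dict with "image" (400x640x3 uint8, red, green, blue), "K" (3x3 intrinsics, pixels), "R" (3x3) and "t" (3): a world point X has camera coordinates R X + t. Camera axes: x right, y down, z forward; pixel columns grow to the right and rows downward; lengths in m; the calibration is good to about 2 mm. A picture is of the moment at which its call begins. There is no depth.
- ctrl.close_job(): hands the job in; it is judged then, once.
The state is a dict: "time": time; "qpos": joint angles; "joint_velocities": joint speeds; "effort": joint torques, N m; "ee_pos": TCP position; "tcp_rot": TCP orientation; "wrist_force": force on the tool from outside, world axes, zero at the start; "wrist_torque": the same for the moment, N m; "width": opening from 0.0 (shut) to 1.0 (fully open); "grip_force": force on a finger pad.
Only numpy, scipy, OpenCV 4.12 (cv2) and the standard library are available. Lean on these libraries where they do the work, as an engineer would, in place of code of your own. Each camera call takes 0.05 s, during which the arm holds its last target. There are 200 camera calls.

### The job

Set up the suction pump for its vacuum check: with a fingertip, push the steel selector lever on top of the pump round until it points straight at the middle of the taller of the two jars, and only then push an arm of the black three-armed regulator handle clockwise (seen from above) until it is fully home against its stop. Only push, gently: do not grip or lift anything, leave the jars and everything else on the table where they are, and finish with the lever still pointing at the taller jar and the hand clear.

Things in the scene. Friction and masses are not known exactly. Their poses are not given: they have to be found in the camera images.
- suction_unit: Cream pump fixed to the table. Origin: on the table under the selector's pivot; x roughly away from the robot, y left. Deck x -125 to 145, y +-200 mm, top z 20. Pump housing x -30 to 140, y +-60, top z 92; selector post on it 40 mm across, to z 120. Grey regulator block 70 x 70 mm at x -75, y 100, top z 75. Jar places at x 80, y 140 and x 80, y -140 mm; either jar may be in either.
- selector (a joint): Angle (rad) of the lever about its vertical pivot, counter-clockwise from above positive; 0 is along the unit's +x, midway between the jars. About +1.05 points at the middle of the jar on the unit's +y side, -1.05 at the other. Starts between -0.75 and 0.75; end stops at -1.40 and 1.40, beyond the jars. Stiff (about 3 N at 70 mm from the pivot): stays where it is left.
- selector_pivot (a point): On the selector's pivot axis at mid height of the lever, 131 mm above the table. Its x points along the lever towards the tip.
- selector_tip (a point): Pointed tip of the selector lever, 90 mm from the pivot at mid height of the lever. x points along the lever, outwards. The lever is a steel bar 13 mm wide, 18 mm tall (z 122 to 140 mm), with 30 mm free space under it above the housing; its hub is 34 mm across and a 24 mm stub sticks out on the other side of the pivot.
- regulator (a joint): Angle (rad) of the regulator handle, growing as it turns clockwise seen from above; starts between 0 and 0.4, the stop (fully home) is at 1.5. Stiff (about 3 N pushed at 42 mm from the axis): it stays where it is left.
- regulator_hub (a point): On the regulator handle's vertical axis, at mid height of its arms, 102 mm above the table. The black hub is 36 mm across and its top is 14 mm higher.
- regulator_arm0 (a point): Outer end of one of the regulator handle's three equal arms, 57 mm from the axis. The arms stand 120 degrees apart, each a black bar 12 mm wide and 16 mm tall (z 94 to 110 mm), with 19 mm free space under it above the block.
- regulator_arm1 (a point): Outer end of the second arm, the same.
- regulator_arm2 (a point): Outer end of the third arm, the same.
- jar_tall: The taller loose clear jar with a black lid, 80 mm across, 132 mm tall with its two short white nozzles, standing on the deck (top at z = 152 mm) in a low seat. Origin: centre of its underside.
- jar_short: The shorter loose jar, the same but 78 mm tall (top at z = 98 mm). Origin: centre of its underside.
- filter: White filter capsule, 48 mm across and 48 mm tall, standing loose on the front right of the deck. Leave it. Origin: centre of its underside.
- adapter: Small brass pipe adapter, 24 mm across, 34 mm tall, standing loose on the front middle of the deck. Leave it. Origin: centre of its underside.
- screwdriver: Screwdriver lying loose on the table. Leave it.
- spanner: Spanner lying loose on the table. Leave it.
- gauge: Round steel vacuum gauge lying loose on the table, 60 mm across, 29 mm tall. Leave it.
- bottle: White bottle, 64 mm across, 170 mm tall. Leave it.
- cup: Grey cup, 70 mm across, 85 mm tall. Leave it.
Mind the look-alikes: they are no part of the job. What is shaped like the jar_tall but blue or green is not meant.

How it is judged:
On the way, in this order (a step that is already met when the one before it is completed fails the run):
1. the lever points at the taller jar, with the regulator handle not yet turned (y of jar_tall in the frame of selector_tip between -0.028 and 0.028 m and x of jar_tall in the frame of selector_tip above 0 m and velocity of joint selector between -0.1 and 0.1 rad/s and value of joint regulator below 0.6 rad), for 0.2 s.
2. the regulator handle is home against its stop, the lever still pointing at the taller jar (value of joint regulator above 1.36 rad and y of jar_tall in the frame of selector_tip between -0.028 and 0.028 m and x of jar_tall in the frame of selector_tip above 0 m), for 0.2 s.
At the end, for the whole second after the job is handed in: The line of the lever, outwards from its tip, passes within 28 mm of the taller jar's axis (about 0.17 rad of the exact direction), the lever at rest, and the regulator handle is within 0.14 rad of its stop (joint above 1.36) (all of step 2 and velocity of joint selector between -0.1 and 0.1 rad/s); the robot touches nothing.
It fails at once if the selector or the regulator is gripped or pushed with more than 30 N (contact force between the fingers and selector above 30 N or contact force between the fingers and regulator above 30 N).
It fails at once if a jar is moved or lifted by more than 15 mm (distance of any of jar_tall, jar_short from where it was at the start of the episode above 0.015 m).
It fails at once if another thing is moved or lifted by more than 20 mm (distance of any of filter, adapter, screwdriver, spanner, gauge, bottle, cup from where it was at the start of the episode above 0.02 m).
It also fails if it takes over 48 s, if anything falls off the work surface, if the arm or the gripper's body presses on something with over 40 N, if the wrist force passes 120 N, or if a joint passes its speed limit or range.

## Working session

There is one attempt and no reset: what is moved stays moved. The work goes in short steps, Python scripts to look and compute and a tool call to move; the robot and the scene stay as the last step left them, time stands still between calls to the robot, and variables do not carry over. Pictures are saved under pics/ and viewed, at most 10 in all, crops included, and the job is handed in when it is done.

Besides the shell and the picture viewer there is one more tool, called as a command line: name --argument value ..., lists and objects as JSON in quotes. arm_command: Moves the arm, as the interface text tells. Its arguments: {"type":"object","properties":{"series":{"type":"array","items":{"type":"array","items":{"type":"array","items":{"type":"number"}}}},"grip_force":{"type":"number"}},"required":["series"]}

```bash
mkdir -p pics; cat > h.py <<'E'
import numpy as np, cv2
from station import ctrl, viewer
def cap(n,f=None):
    c=viewer.capture(n)
    if f: cv2.imwrite('pics/'+f,c['image'][:,:,::-1])
    return c
def ray(c,u,v,z):
    R,t=np.array(c['R']),np.array(c['t']); o=-R.T@t
    d=R.T@np.linalg.inv(c['K'])@np.array([u,v,1.]); return o+d*(z-o[2])/d[2]
def proj(c,X):
    p=np.array(c['K'])@(np.array(c['R'])@np.array(X)+c['t']); return p[:2]/p[2]
E
python3 - <<'E'
from h import *
import pickle
cs={n:cap(n,n+'0.png') for n in('scene','side')}
pickle.dump(cs,open('c0.pkl','wb'))
for n,c in cs.items(): print(n,c['K'].tolist(),(-np.array(c['R']).T@c['t']).round(3))
s=ctrl.read_state();print(s['ee_pos'],s['tcp_rot'],ctrl.finger_overhang,s['width'],s['time'])
E
```

```text
scene [[509.2809063191339, 0.0, 312.68685815438045], [0.0, 509.2809063191339, 189.36384162586495], [0.0, 0.0, 1.0]] [ 1.628 -0.008  1.33 ]
side [[403.59951187594544, 0.0, 319.4563428742862], [0.0, 403.59951187594544, 196.14187532658391], [0.0, 0.0, 1.0]] [ 0.424 -0.815  0.826]
[ 0.20237182 -0.48419109  0.24788207] [-3.07936032e+00 -6.17529399e-01  2.08655711e-05] 0.017 1.0011184011614964 0.1
```

View pics/scene0.png

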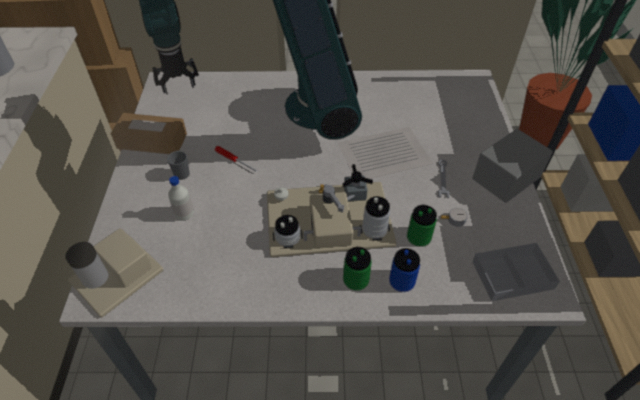

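View pics/side0.png

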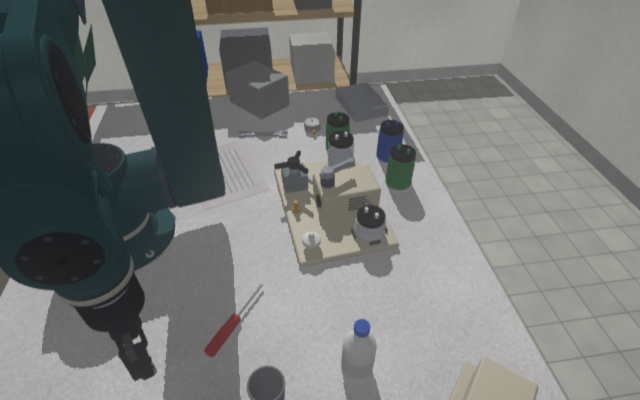

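The picture shows these candidates for the tall jar in the scene view: clear (376,217), green (422,225), green (357,268), blue (405,270), and the short clear jar at (287,230). I choose the clear tall one at (376,217), on the unit's +y side. The lever is near (335,197) and the regulator near (357,178).

```bash
python3 - <<'E'
import cv2,numpy as np
a=cv2.imread('pics/scene0.png')[160:260,255:415]; b=cv2.imread('pics/side0.png')[120:270,265:425]
a=cv2.resize(a,None,fx=5,fy=5,interpolation=2)[:500]; cv2.imwrite('pics/a.png',a)
b=cv2.resize(b,None,fx=4,fy=4,interpolation=2); cv2.imwrite('pics/b.png',b)
E
```

```text
(no output)
```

View pics/a.png

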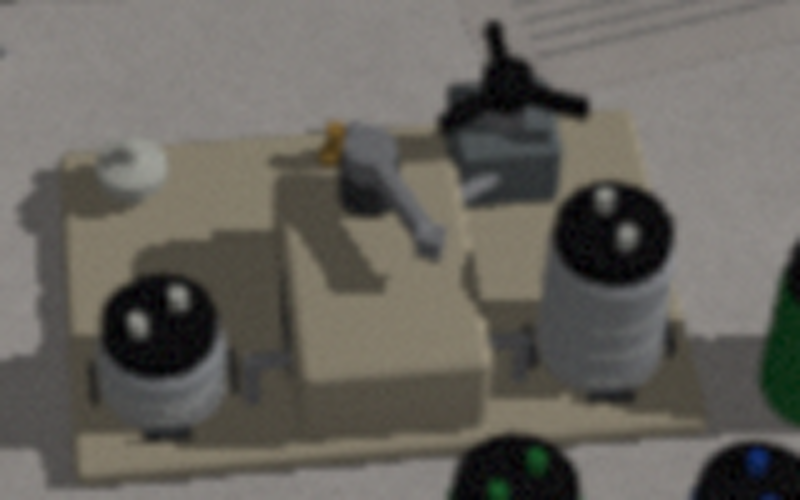

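View pics/b.png

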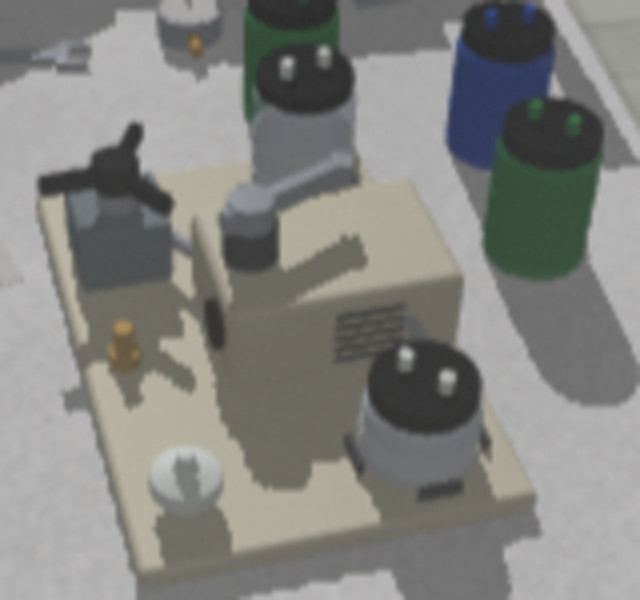

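The crops confirm that the tall clear jar's lid is at scene (378,206). The lever runs from its hub at (329,190) to its tip at (341,209). The regulator hub is at (357,176), with arm ends at (353,166), (372,181) and (344,185).

```bash
python3 - <<'E'
from h import *
import pickle
cs=pickle.load(open('c0.pkl','rb')); A=cs['scene'];B=cs['side']
a=lambda x,y,z:ray(A,x/5+255-.4,y/5+160-.4,z)[:2]
b=lambda x,y,z:ray(B,x/4+265-.4,y/4+120-.4,z)[:2]
P={}
for n,pa,pb,z in [('hub',(369,146),(250,200),.14),('tip',(430,243),(348,163),.131),('tall',(613,232),(305,77),.142),('short',(160,326),(424,386),.088),
 ('reg',(512,80),(115,166),.116),('arm_back',(492,28),(42,185),.102),('arm_left',(585,105),(133,130),.102),('arm_r',(447,124),(165,203),.102),('adapter',(335,140),(124,330),.05),('filter',(140,160),(187,475),.068)]:
    p,q=a(*pa,z),b(*pb,z); P[n]=(p+q)/2; print(n,p.round(4),q.round(4))
d=P['tall']-P['short']; yaw=np.arctan2(-d[0],d[1]); 
R=np.array([[np.cos(yaw),-np.sin(yaw)],[np.sin(yaw),np.cos(yaw)]])
o=(P['tall']+P['short'])/2-R@[.08,0]
print('yaw',np.degrees(yaw),'origin',o,'dist',np.linalg.norm(d),'reg pred',o+R@[-.075,.1])
for k in ['tip','tall']:
    v=P[k]-o; print(k,np.degrees(np.arctan2(v[1],v[0])),np.linalg.norm(v))
for k in P:
  if 'arm' in k:
    v=P[k]-P['reg']; print(k,np.degrees(np.arctan2(v[1],v[0])),np.linalg.norm(v))
E
```

```text
hub [0.5694 0.0254] [0.5712 0.0279]
tip [0.6407 0.0614] [0.6483 0.0698]
tall [0.6417 0.1718] [0.6348 0.1631]
short [ 0.6705 -0.1042] [ 0.662  -0.1128]
reg [0.491  0.1203] [0.4867 0.1104]
arm_back [0.4299 0.111 ] [0.4335 0.1141]
arm_left [0.5005 0.1683] [0.5058 0.1708]
arm_r [0.5168 0.0775] [0.5189 0.0803]
adapter [0.4838 0.0051] [0.4797 0.0084]
filter [ 0.5168 -0.1241] [ 0.5034 -0.1478]
yaw 5.78821227629205 origin [0.57265818 0.02141179] dist 0.2773103182693374 reg pred [0.4879554  0.11333806]
tip 31.589716119604496 0.08435221853906075
tall 65.8045146504243 0.16007889665618108
arm_back -177.1878001934177 0.0572461616724434
arm_left 75.15612951837177 0.05605482699554895
arm_r -51.53926874363108 0.04657970997294265
```

arm_command --series '[[[3.7, 4.2, 0.3, 0, 0, 10.7, 0], [3.7, 4.2, 0.3, 0, 0, 10.7, 0], [3.7, 4.2, 0.3, 0, 0, 10.7, 0], [3.7, 4.2, 0.3, 0, 0, 10.7, 0], [3.7, 4.2, 0.3, 0, 0, 10.7, 0], [3.7, 4.2, 0, 0, 0, 10.7, 0], [3.7, 4.2, 0, 0, 0, 10.7, 0], [3.7, 4.2, 0, 0, 0, 10.7, 0], [3.7, 4.2, 0, 0, 0, 10.7, 0], [3.7, 4.2, 0, 0, 0, 10.7, 0], [3.7, 4.2, 0, 0, 0, 10.7, 0], [3.7, 4.2, 0, 0, 0, 10.7, 0]]]'

```text
time: 1.6
ee_pos: [0.6473, 0.0212, 0.263]
tcp_rot: [-0.775, -3.044, 0.0]
wrist_force: [1.6, -1.2, 0.6]
width: -0.001
grip_force: 0.0
```

```bash
python3 - <<'E'
from h import *
c=cap('wrist','w1.png'); print(ctrl.finger_overhang, (-np.array(c['R']).T@c['t']).round(3), ctrl.read_state()['ee_pos'],ctrl.read_state()['time'])
s=ctrl.read_state()['ee_pos']
print('tip px',proj(c,s-[0,0,.017]),'pivot',proj(c,[.571,.024,.14]),'ltip',proj(c,[.648,.070,.14]),'reg',proj(c,[.488,.1145,.116]),'tall',proj(c,[.638,.167,.142]))
E
```

```text
0.017 [0.578 0.059 0.389] [0.6500759  0.02563509 0.26163977] 1.65
tip px [326.71839342 260.68889601] pivot [268.65060526 104.29317443] ltip [372.69866107 166.45744251] reg [324.43896929 -74.74277708] tall [491.36261858  90.38736578]
```

View pics/w1.png

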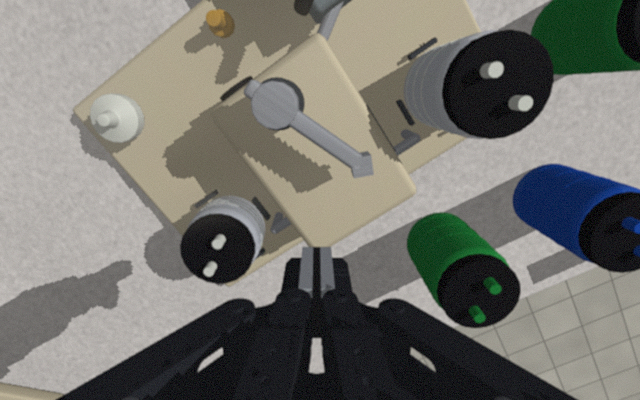

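Wrist view: lever hub at (277,103), lever tip at (370,172), tall jar lid centre at (497,84), fingertips at (318,255).

```bash
python3 - <<'E'
from h import *
c=cap('wrist')
h=ray(c,275,103,.14);t=ray(c,370,172,.131);j=ray(c,497,84,.142)
print(h,t,j,np.linalg.norm((t-h)[:2]))
f=lambda v:np.degrees(np.arctan2(v[1],v[0]))
print(f(t-h),f(j-h))
E
```

```text
[0.5750926  0.03231129 0.14      ] [0.65537155 0.07123273 0.131     ] [0.63645093 0.17586478 0.142     ] 0.08921652188396682
25.865380530878515 66.85693384960292
```

arm_command --series '[[[0, 0, -4.4, 0, 0, 0, 0], [0, 0, -4.4, 0, 0, 0, 0], [0, 0, -4.3, 0, 0, 0, 0], [0, 0, 0, 0, 0, 0, 0], [0, 0, 0, 0, 0, 0, 0]]]'

```text
time: 2.33
ee_pos: [0.6469, 0.0193, 0.134]
tcp_rot: [0.785, 3.04, 0.0]
wrist_force: [-0.0, 0.1, 1.0]
width: 0.001
grip_force: 0.0
```

arm_command --series '[[[-0.3, 0.4, 0, 0, 0, 0, 0], [-0.3, 0.4, 0, 0, 0, 0, 0], [-0.2, 0.5, 0, 0, 0, 0, 0], [-0.2, 0.5, 0, 0, 0, 0, 0], [-0.2, 0.5, 0, 0, 0, 0.5, 0], [-0.2, 0.5, 0, 0, 0, 0.5, 0], [-0.2, 0.5, 0, 0, 0, 0.5, 0], [-0.3, 0.4, 0, 0, 0, 0.5, 0], [-0.3, 0.4, 0, 0, 0, 0.5, 0], [-0.3, 0.4, 0, 0, 0, 0.5, 0], [-0.3, 0.4, 0, 0, 0, 0.5, 0], [0, 0, 0, 0, 0, 0.5, 0]]]'

```text
time: 3.82
ee_pos: [0.6181, 0.0692, 0.1323]
tcp_rot: [-0.676, -3.068, -0.001]
wrist_force: [-1.0, 0.4, 0.1]
width: 0.003
grip_force: 0.0
```

```bash
python3 - <<'E'
from h import *
c=cap('wrist','w2.png'); a=cap('scene')
print(ctrl.read_state()['ee_pos'],ctrl.read_state()['wrist_force'])
i=cv2.resize(a['image'][160:240,300:400,::-1],None,fx=4,fy=4,interpolation=2)
w=c['image'][:,:,::-1].copy(); w[:320,:400]=np.where(np.ones((320,400,1),bool),i,0)if 0 else w[:320,:400]
cv2.imwrite('pics/w2s.png',np.vstack([w[:300],np.hstack([i[:300],np.zeros((300,240,3),np.uint8)])]))
import pickle; pickle.dump((c,a),open('c2.pkl','wb'))
E
```

```text
[0.61824441 0.0689523  0.1322437 ] [-0.02618402  0.47021918  0.50805941]
```

View pics/w2s.png

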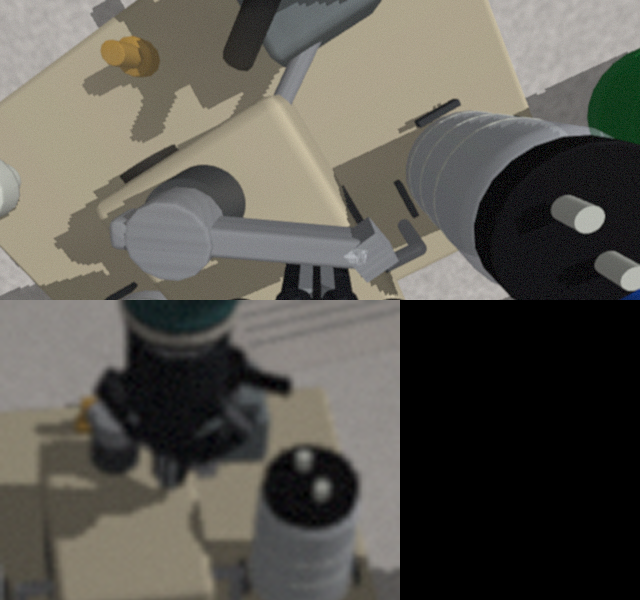

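The lever has turned: its hub is at (169,240), its tip at (393,250), and the midpoint between the jar nozzles at (602,242) in the wrist view.

```bash
python3 - <<'E'
from h import *
import pickle; c,a=pickle.load(open('c2.pkl','rb'))
f=lambda v:np.degrees(np.arctan2(v[1],v[0]))
h=ray(c,169,240,.14);t=ray(c,393,250,.131);j=ray(c,604,241,.152)
print(h,t,j,np.linalg.norm((t-h)[:2]),f(t-h),f(j-h))
h=ray(c,169,240,.14);t=ray(c,348,246,.14);print(f(t-h))
E
```

```text
[0.57309453 0.02684652 0.14      ] [0.61903149 0.10466937 0.131     ] [0.63501369 0.17279542 0.152     ] 0.09036924490390791 59.44766709426479 67.01079986444867
62.98287214916432
```

arm_command --series '[[[-0.2, 0.1, 0, 0, 0, 0, 0], [-0.2, 0.1, 0, 0, 0, 0, 0], [0, 0, 0, 0, 0, 0, 0], [0, 0, 0, 0, 0, 0, 0]]]'

```text
time: 4.42
ee_pos: [0.6144, 0.0706, 0.1324]
tcp_rot: [0.678, 3.067, 0.0]
wrist_force: [3.5, 0.7, 0.8]
width: -0.002
grip_force: 1.1
```

arm_command --series '[[[1.0, -0.4, 0, 0, 0, 0, 0], [2.0, -0.9, 0, 0, 0, 0, 0], [0, 0, 2.0, 0, 0, 0, 0], [0, 0, 4.0, 0, 0, 0, 0], [0, 0, 4.0, 0, 0, 0, 0], [0, 0, 2.0, 0, 0, 0, 0], [0, 0, 0, 0, 0, 0, 0], [0, 0, 0, 0, 0, 0, 0]]]'

```text
time: 5.42
ee_pos: [0.6442, 0.0574, 0.251]
tcp_rot: [-0.678, -3.066, 0.001]
wrist_force: [-0.3, 0.6, -0.4]
width: -0.003
grip_force: 0.0
```

```bash
python3 - <<'E'
from h import *
c=cap('wrist','w3.png');a=cap('scene','s3.png')
print(ctrl.read_state()['ee_pos'])
import pickle; pickle.dump((c,a),open('c3.pkl','wb'))
E
```

```text
[0.64406866 0.05748154 0.25102707]
```

View pics/w3.png

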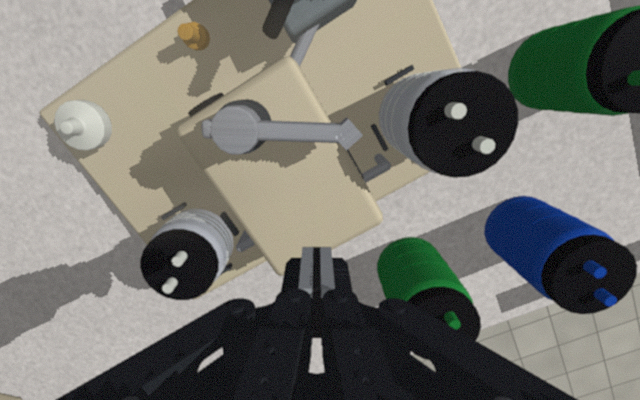

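The lever axis runs from the hub at (235,130) to the tip at (361,134). The jar lid centre is at (463,123) and the nozzle midpoint at (470,128).

```bash
python3 - <<'E'
from h import *
import pickle; c,a=pickle.load(open('c3.pkl','rb'))
f=lambda v:np.degrees(np.arctan2(v[1],v[0]))
h=ray(c,235,130,.14);t=ray(c,361,134,.131);j=ray(c,470,128,.152);k=ray(c,463,123,.142)
print(h,t,j,k,f(t-h),f(j-h),f(k-h),f(ray(c,335,132,.14)-h))
d=(t-h)[:2];d/=np.linalg.norm(d)
for q in(j,k): r=(q-t)[:2];print('lateral',d[0]*r[1]-d[1]*r[0])
print([ctrl.read_state()[x] for x in('time','qpos')])
E
```

```text
[0.5734331  0.02757772 0.14      ] [0.61477102 0.10720785 0.131     ] [0.63806253 0.17299153 0.152     ] [0.635637   0.17324685 0.142     ] 62.56508740364168 66.03716031871501 66.87646094129363 63.93574311690483
lateral 0.009637193589998812
lateral 0.011907572197102863
[5.525, array([-3.68850339e-02,  4.81919106e-01,  3.02620084e-01,  1.39350528e+00,
       -2.40244901e-05,  3.98194783e-01])]
```

Lateral miss is about 10 mm, well inside the 28 mm limit. Next is the regulator: I will push the arm that points toward the robot.

arm_command --series '[[[-4.9, 0.3, 0, 0, 0, 8.5, 0], [-4.9, 0.3, 0, 0, 0, 8.5, 0], [-4.9, 0.3, 0, 0, 0, 8.5, 0], [-4.8, 0.3, 0, 0, 0, 8.5, 0], [0, 0, 0, 0, 0, 0, 0], [0, 0, 0, 0, 0, 0, 0]]]'

```text
time: 6.28
ee_pos: [0.4498, 0.0695, 0.2521]
tcp_rot: [-0.247, 3.132, -0.0]
wrist_force: [-0.3, -0.1, 0.6]
width: -0.0
grip_force: 0.0
```

```bash
python3 - <<'E'
from h import *
c=cap('wrist','w4.png')
print(ctrl.read_state()['ee_pos'])
import pickle; pickle.dump(c,open('c4.pkl','wb'))
E
```

```text
[0.45013322 0.06949696 0.25201092]
```

View pics/w4.png

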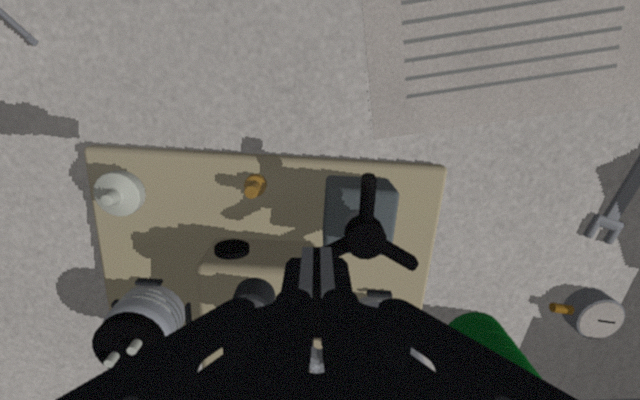

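Regulator hub at (365,237), with arm ends at (369,177) (toward the robot) and (413,265) (left).

```bash
python3 - <<'E'
from h import *
import pickle; c=pickle.load(open('c4.pkl','rb'))
f=lambda v:np.degrees(np.arctan2(v[1],v[0]))
h=ray(c,365,237,.116);k=ray(c,369,177,.102);l=ray(c,413,265,.102)
for q in(k,l):print(h,q,f(q-h),np.linalg.norm((q-h)[:2]))
E
```

```text
[0.48492429 0.11723919 0.116     ] [0.43551052 0.11254159 0.102     ] -174.56940348717313 0.04963655222640333
[0.48492429 0.11723919 0.116     ] [0.51197596 0.17041147 0.102     ] 63.03505226379431 0.05965806478578594
```

arm_command --series '[[[0, 0, -5, 0, 0, 0, 0], [0, 0, -5, 0, 0, 0, 0], [0, 0, -4.5, 0, 0, 0, 0], [0, 0, 0, 0, 0, 0, 0], [0, 0, 0, 0, 0, 0, 0]]]'

```text
time: 6.95
ee_pos: [0.4506, 0.0695, 0.1084]
tcp_rot: [-0.248, 3.131, -0.0]
wrist_force: [-0.0, 0.3, 0.8]
width: -0.001
grip_force: 0.0
```

arm_command --series '[[[-0.1, 0.5, 0, 0, 0, 0, 0], [-0.1, 0.5, 0, 0, 0, 0, 0], [-0.1, 0.5, 0, 0, 0, 0, 0], [-0.1, 0.5, 0, 0, 0, 0, 0], [-0.15, 0.4, 0, 0, 0, -5, 0], [-0.15, 0.4, 0, 0, 0, -5, 0], [-0.15, 0.4, 0, 0, 0, -5, 0], [-0.15, 0.4, 0, 0, 0, -5, 0], [0, 0.4, 0, 0, 0, -5, 0], [0, 0.4, 0, 0, 0, -5, 0], [0, 0.4, 0, 0, 0, -5, 0], [0, 0.4, 0, 0, 0, -5, 0]]]'

```text
time: 8.45
ee_pos: [0.4385, 0.1217, 0.107]
tcp_rot: [-0.841, -3.025, 0.002]
wrist_force: [-2.8, -1.8, 0.5]
width: 0.005
grip_force: 1.6
```

arm_command --series '[[[0.1, 0.4, 0, 0, 0, -5, 0], [0.1, 0.4, 0, 0, 0, -5, 0], [0.15, 0.4, 0, 0, 0, -5, 0], [0.15, 0.4, 0, 0, 0, -5, 0], [0, 0, 0, 0, 0, 0, 0]]]'

```text
time: 9.07
ee_pos: [0.4439, 0.1379, 0.1071]
tcp_rot: [-1.349, -2.836, 0.001]
wrist_force: [-1.9, -0.2, 0.4]
width: 0.003
grip_force: 0.8
```

arm_command --series '[[[0.15, 0.2, 0, 0, 0, -3, 0], [0.15, 0.2, 0, 0, 0, -3, 0], [0, 0, 0, 0, 0, 0, 0]]]'

```text
time: 9.45
ee_pos: [0.4471, 0.1416, 0.1072]
tcp_rot: [-1.494, -2.763, 0.001]
wrist_force: [-2.1, -0.5, -0.7]
width: -0.001
grip_force: 1.1
```

arm_command --series '[[[0.15, 0.2, 0, 0, 0, -3, 0], [0.15, 0.2, 0, 0, 0, -3, 0], [0, 0, 0, 0, 0, 0, 0]]]'

```text
time: 9.82
ee_pos: [0.4503, 0.1456, 0.1072]
tcp_rot: [-1.636, -2.682, 0.0]
wrist_force: [-2.4, 0.6, -0.8]
width: 0.001
grip_force: 1.1
```

arm_command --series '[[[0.2, 0.15, 0, 0, 0, -2, 0], [0, 0, 0, 0, 0, 0, 0]]]'

```text
time: 10.07
ee_pos: [0.4525, 0.1471, 0.1073]
tcp_rot: [-1.686, -2.651, -0.0]
wrist_force: [-2.4, -0.1, -0.4]
width: -0.002
grip_force: 1.1
```

arm_command --series '[[[0.2, 0.15, 0, 0, 0, -2, 0], [0, 0, 0, 0, 0, 0, 0]]]'

```text
time: 10.32
ee_pos: [0.4534, 0.1482, 0.1071]
tcp_rot: [-1.733, -2.619, 0.003]
wrist_force: [-9.4, -3.4, 4.8]
width: 0.002
grip_force: 5.0
```

arm_command --series '[[[-1.0, -0.3, 0, 0, 0, 0, 0], [-2.5, -0.9, 0, 0, 0, 0, 0], [0, 0, 3, 0, 0, 0, 0], [0, 0, 5, 0, 0, 0, 0], [0, 0, 5, 0, 0, 0, 0], [-4, -5, 0, 0, 0, 0, 0], [-3, -5, 0, 0, 0, 0, 0], [-2, -5, 0, 0, 0, 0, 0], [0, -5, 0, 0, 0, 0, 0], [0, -5, 0, 0, 0, 0, 0], [0, 0, 0, 0, 0, 0, 0], [0, 0, 0, 0, 0, 0, 0]]]'

```text
time: 11.82
ee_pos: [0.3302, -0.112, 0.2373]
tcp_rot: [1.733, 2.62, 0.0]
wrist_force: [-0.4, -0.1, -0.0]
width: -0.002
grip_force: 0.0
```

```bash
python3 - <<'E'
from h import *
import pickle
a=cap('scene');b=cap('side');pickle.dump((a,b),open('c5.pkl','wb'))
i=cv2.resize(a['image'][155:235,300:410,::-1],None,fx=5,fy=5,interpolation=2)[:400,:550]
j=cv2.resize(b['image'][140:240,270:360,::-1],None,fx=2.7,fy=4,interpolation=2)[:400]
cv2.imwrite('pics/e.png',np.hstack([i,j])); print(ctrl.read_state()['ee_pos'],ctrl.read_state()['wrist_force'])
E
```

```text
[ 0.33037616 -0.1113646   0.23736685] [0.51187624 0.75760453 0.52328852]
```

View pics/e.png

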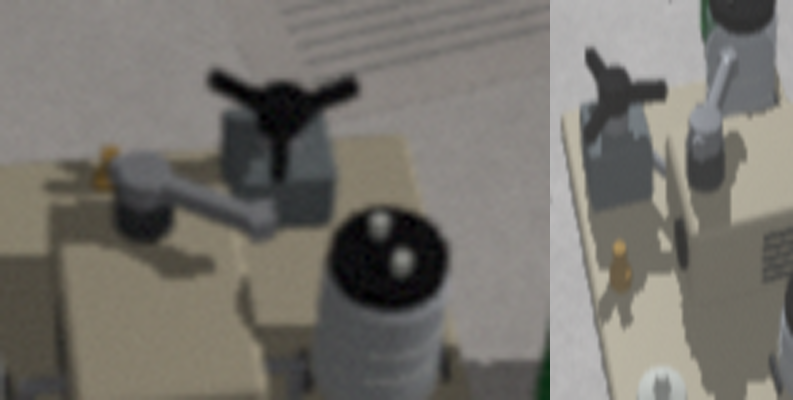

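The regulator arms now end at crop (355,85), (215,78) and (278,178). The lever runs from (145,172) to (265,218), in line with the jar lid at (389,257).

```bash
python3 - <<'E'
from h import *
import pickle; A,_=pickle.load(open('c5.pkl','rb'))
a=lambda x,y,z:ray(A,x/5+300-.4,y/5+155-.4,z)[:2]
f=lambda v:np.degrees(np.arctan2(v[1],v[0]))
h=a(145,170,.14);t=a(266,218,.131);j=a(389,257,.142);d=(t-h)/np.linalg.norm(t-h);r=j-t
print(f(t-h),f(j-h),'lat',d[0]*r[1]-d[1]*r[0])
e=[a(355,85,.102),a(215,78,.102),a(278,178,.102)];g=np.mean(e,0)
print(g,[(f(x-g),np.linalg.norm(x-g)) for x in e])
E
```

```text
66.59496848098078 63.438763389306345 lat -0.009009394089527379
[0.48498153 0.11854002] [(np.float64(116.89870515806945), np.float64(0.05537128691485722)), (np.float64(-126.51785524592263), np.float64(0.05394076857806065)), (np.float64(-6.023038065551738), np.float64(0.057466714084126))]
```

```bash
python3 -c "
from station import ctrl; print(ctrl.close_job())"
```

```text
the job is handed in; nothing more can be done
None
```

I've handed in the job: the lever points at the taller clear jar, about 10 mm off its axis by camera (28 mm allowed). I then pushed the regulator clockwise until the force jumped to about 10 N, which I took as its stop. The hand is clear, and no verdict was shown.

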